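# Set up the tube notcher for a thirty-degree notch

## Robot

A 7-joint arm with a two-finger parallel gripper is mounted at the origin on the work surface. World frame = base frame: x ahead of the robot, y to its left, z up, the work surface at z = 0. Lengths are in m, angles in rad, forces in N, time in s.
With the tool pointing down it reaches from about 0.4 to 0.85 m from the base axis. Payload 10.4 kg.
Tool frame: the origin (TCP) lies between the finger pads; the fingertips stand 25 mm ahead of it and the grasp point (between the pads) lies 6 mm ahead of it; z points along the fingers, y is the direction in which the jaws open and shut (so a half turn about z gives the same grasp; the last joint's range is limited). The gripper opens to 87 mm and grips with 3 to 60 N. Pads are 19 mm wide; open, the fingers measure 117 mm over their backs; the gripper's body (75 mm by 190 mm) begins 51 mm behind the grasp point.
Start: joints at [-1.232, 0.332, -0.065, 1.46, 0.022, 1.35, -0.088], TCP at [0.221, 0.585, 0.248] pointing down, gripper open.
Joint ranges: [-2.6, 2.6], [-0.5, 2.12], [-1.47, 1.34], [0.16, 2.42], [-1.27, 4.41], [0.06, 2.06], [-2.6, 2.6]. Speed limits (rad/s): [2.22, 2.22, 2.79, 2.79, 3.14, 3.14, 3.14].

## Interface

Orientations are given as a unit quaternion [x, y, z, w].
In Python, from rig import bot, get_image gives the robot as it stands.
- The arm moves only by the shell command python3 -m pendant 'ROWS' [OPENING] [FORCE]. ROWS is JSON, a list of rows, each a list of 6 numbers: the shift along the tool's x, y, z in m, then the turn, a rotation vector about the tool's x, y, z in rad. In form: [[dx, dy, dz, rx, ry, rz], ...]. A call has 1 to 8 rows; each row shifts and turns the pose as measured when the row begins, along the tool's axes as they then stand; what a row does not reach is not made up. A row lasts 1/10 s, in which the tool goes at most 50 mm and 8.59 degrees, less where a joint would pass 70% of its speed; a pose out of reach is approached as far as the arm can. A call with a gripper value outside its range is refused whole. OPENING is the closure, from 0 (fully open) to 1 (shut), set as the call begins (- or left out, the last holds). The fingers move at their own pace and stop on an object; FORCE is the grip in N (left out, the last holds). Time passes only in rows, so rows that do not move let the fingers close. It gives the time, the measured TCP pose, the force and the opening at its end, in the units of the state.
- bot.get_obs(): the state, without advancing time (a new reading comes with each control period).
- get_image(name): name is "side" or "top" or "wrist"; returns a dict with "img" (384x512x3 uint8, red, green, blue), "fx", "fy", "cx", "cy" (pixels), "k1" (the pictures are not rectified: a ray, as slopes to the right and down, at radius r is drawn at 1 + k1 r^2 times it, then the intrinsics apply), "xyz" and "orientation" of the camera in the world. Camera axes: x right, y up, looking along -z (the intrinsics and any distortion apply to the point x, -y, -z); pixel columns grow to the right and rows downward; lengths in m; the calibration is good to about 2 mm. A picture is of the moment at which its call begins. There is no depth.
- bot.sign_off(): hands the job in, once; it reports no verdict.
The state is a dict: "time": time; "qpos": joint angles; "qvel": joint speeds; "effort": joint torques, N m; "position": TCP position; "eef_rot": TCP orientation; "wrist_force": force on the tool from outside, world axes, zero at the start; "torque": the same for the moment, N m; "width": finger opening in m.
Only numpy, scipy, OpenCV 4.12 (cv2) and the standard library are available. Lean on these libraries where they do the work, as an engineer would, in place of code of your own. Each camera call takes 0.05 s, during which the arm holds its last target. There are 200 camera calls.

## Task

Set the tube notcher up for a 30 degree cut: swing its tube-holding arm, the one with the black handle, to 30 degrees from square on the bearing-housing side, and fit the arbor from its stand. Feed the arbor nose first partway into the bore, let go, take it again further back and push it fully home, collar against the housing. Let go of everything and leave the hole saw, the jar and the wrench where they are.

Things in the scene. Friction and masses are not known exactly. Their poses are not given: they have to be found in the camera images.
- notcher: Blue tube notcher, fixed (all sizes here in mm). Origin on the bench under the swivel pivot; z up, y along its level bore from pivot to mouth. Round base plate, radius 130, 12 thick, about the pivot; base bar 100 wide, 12 thick, to y = 200. Housing: level tube 45 outside, y = 90 to 190, through bore 22 wide (oiled bronze bush, slippery), axis 90 above the bench and straight over the pivot.
- bore_mouth (a point): Centre of the bore's open mouth, ringed in brass, on the housing's flat end face: notcher x 0, y 190, z 90. The arbor enters here and travels towards the notcher's -y. Axes as the notcher's. Let go partway, the arbor stays in the bore; while its balance point is still outside the mouth its shank end sags about 4, so a tight grip there binds as it goes in.
- pivot (a point): The swivel pivot of the swing arm, at the notcher's origin. White ticks on the base plate about it every 5 degrees from -45 to +45, long every 15, longest at 0, which is the notcher's +x direction, square to the bore. The vice on the arm lies 33 to 83 from here.
- swing_arm (a joint): Swivel angle of the grey swing arm, rad: 0 = square to the bore (along notcher +x); positive = anticlockwise from above, handle towards the housing side (+y). Starts -0.6 to 0.2, stops at +-0.84; 30 degrees is +0.524. 3 N at the handle moves it, it stays where left. A tube 38 wide, axis 90 up, is clamped to it up to 100 from the pivot, vice top 128 up; a neck with a yellow line points at the ticks.
- swing_handle (a point): Middle of the swing arm's upright round black handle, 160 from the pivot axis along the arm, 85 above the bench. The handle is 26 in diameter and stands from 25 to 115 above the bench.
- arbor: Loose steel arbor, 200 long, 0.36 to 0.56 kg, level in the stand. Origin on its axis at its balance point; its y runs from nose to shank: brass nose 15 wide, y = -98 to -73; shaft 20 wide, 5 long taper at -73, to +55; dark collar 34 wide, +55 to +67; drill shank 12 wide, +67 to +102. Home: collar's front face on the housing face at the bore mouth, nose out 53 beyond the bore's other end.
- arbor_nose (a point): Centre of the tip of the arbor's nose (arbor y = -98).
- arbor_collar (a point): Centre of the front face of the arbor's collar, on the axis (arbor y = +55).
- stand: Wooden stand, fixed, board 80 by 230, 12 thick. Origin on the bench under the arbor's origin, y along the arbor. Two V saddles, tops at most 62 up, carry the arbor, axis 45 above the bench: one under the shaft (y = -62 to -42), one that encloses the shank (y = 69 to 94). The shaft is free to be gripped from y = -40 to +52.
- hole_saw: Loose yellow hole saw standing teeth up, 38 diameter, 52 tall, origin under its centre. To be left alone.
- paste_jar: Loose squat round jar of cutting paste, grey with a green lid, 72 diameter, 60 tall, origin under its centre. To be left alone.
- wrench: Loose steel open wrench, 190 long, lying flat on the bench, origin under its middle. To be left alone.
Not all that is in view belongs to the job. Several things have the shape of the arbor; the one meant has the colours described above.

How it is judged:
On the way, in this order (a step that is already met when the one before it is completed fails the run):
1. the arbor rests partway in the bore (nose at least 40 mm in, collar at least 15 mm from the housing), let go by the fingers (y of arbor_nose in the frame of bore_mouth below -0.04 m and y of arbor_collar in the frame of bore_mouth above 0.015 m and distance between arbor_collar and bore_mouth below 0.13 m and angle between the y axis of arbor and the y axis of notcher, either way round below 0.12 rad and contact force between the fingers and arbor below 0.1 N), for 0.2 s.
2. the arbor is home: collar within 3 mm of the housing face (y of arbor_collar in the frame of bore_mouth below 0.003 m and distance between arbor_collar and bore_mouth below 0.005 m), for 0.2 s.
At the end, for the whole second after the job is handed in: Swing arm still, at 30 degrees from square towards the housing, within 2.5 degrees; arbor at rest in the bore, nose first, collar within 3 mm of the housing face; both let go. Hole saw, jar and wrench not moved by more than 40 mm (all of step 2 and value of joint swing_arm between 0.48 and 0.567 rad and angle between the y axis of arbor and the y axis of notcher, either way round below 0.06 rad and linear speed of arbor below 0.01 m/s and velocity of joint swing_arm between -0.02 and 0.02 rad/s); the robot touches nothing.
It fails at once if the hole saw, the paste jar or the wrench is moved by more than 40 mm (distance of any of hole_saw, paste_jar, wrench from where it was at the start of the episode above 0.04 m).
It also fails if it takes over 72 s, if anything falls off the work surface, if the arm or the gripper's body presses on something with over 40 N, if the wrist force passes 120 N, or if a joint passes its speed limit or range.

## Working session

There is one attempt and no reset: what is moved stays moved. The work goes in short steps, Python scripts to look and compute and a shell command to move; the robot and the scene stay as the last step left them, time stands still between calls to the robot, and variables do not carry over. Pictures are saved under pics/ and viewed, about 8 in all and at most 12, crops included, and the job is handed in when it is done.

```bash
ls; mkdir -p pics; python3 - <<'E'
from rig import bot,get_image
import cv2,pickle
o=bot.get_obs();print({k:(v if not hasattr(v,'round') else v) for k,v in o.items()})
for n in("top","side"):
    c=get_image(n);pickle.dump(c,open(f'pics/{n}0.pkl','wb'))
    cv2.imwrite(f'pics/{n}0.png',cv2.resize(c['img'][:,:,::-1],(768,576),interpolation=cv2.INTER_CUBIC))
    print(n,{k:c[k] for k in c if k!='img'})
E
```

```text
pics
{'time': 0.0, 'qpos': array([-1.23158176,  0.33287237, -0.06469196,  1.4609516 ,  0.02157304,
        1.34989637, -0.08852567]), 'qvel': array([-0.0001825 ,  0.00073168, -0.00068669, -0.00040506,  0.00097102,
        0.00068977,  0.00038916]), 'effort': array([-7.69649378e-04, -6.23265767e+01,  2.40861706e-02, -3.89885473e+01,
       -6.14657952e-02,  4.02622623e-02,  1.88637091e-04]), 'position': array([0.2211069 , 0.5842011 , 0.24674866]), 'eef_rot': array([ 1.79930930e-01,  9.83678986e-01, -7.08643292e-04, -1.07612003e-04]), 'wrist_force': array([-0.18723187,  0.53917653, -0.8185745 ]), 'torque': array([ 0.00964331,  0.0042255 , -0.01528248]), 'width': 0.08713644777248578}
top {'fx': 497.73865766940673, 'fy': 497.73865766940673, 'cx': 254.75936315539016, 'cy': 189.2817124830127, 'k1': -0.22173717525871545, 'xyz': array([0.28320598, 0.04886057, 1.77887757]), 'orientation': array([-0.04696912,  0.05649657,  0.7053735 , -0.70501791])}
side {'fx': 443.9267085237422, 'fy': 443.9267085237422, 'cx': 246.1940213204272, 'cy': 189.07219236929902, 'k1': -0.05375807122962029, 'xyz': array([0.24926962, 0.90206557, 1.18626504]), 'orientation': array([-0.06039125,  0.3357533 ,  0.92802477, -0.14964174])}
```

View pics/top0.png

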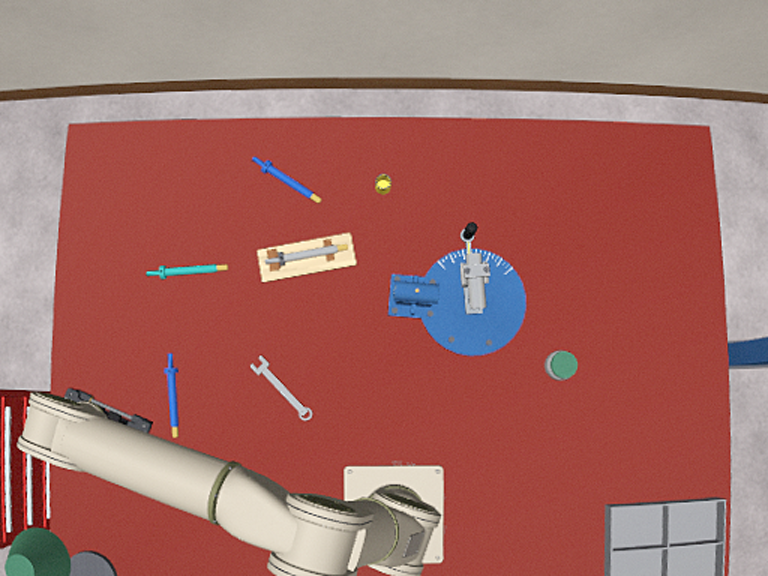

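View pics/side0.png

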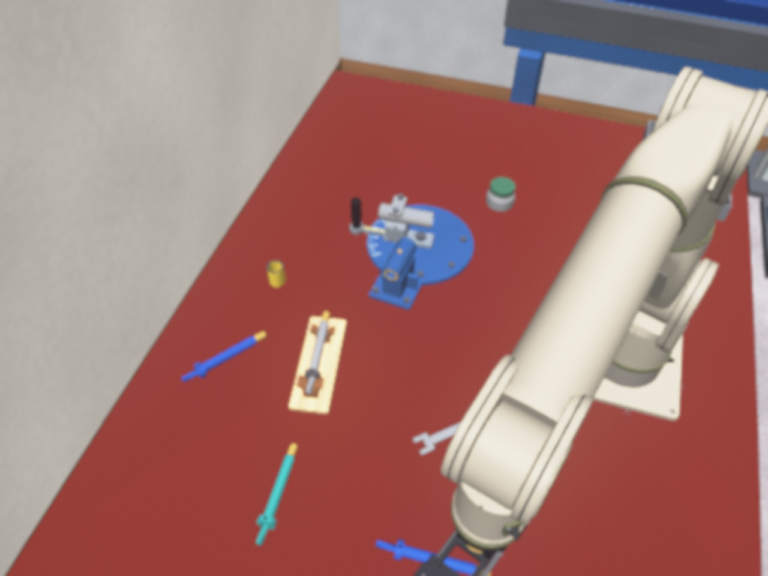

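Top view (768 px scale), things with the arbor's shape: blue (285,180), teal (190,271), blue (172,395), and steel with brass nose and dark collar in the wooden stand (305,255). I choose the last. The notcher is at (470,300), swing handle (470,230), hole saw (383,184), jar (562,365), wrench (282,388). Next is one close crop with both stand and notcher.

```bash
cat > h.py <<'E'
import numpy as np,cv2,pickle
from scipy.spatial.transform import Rotation as R
def proj(c,P):
    p=R.from_quat(c['orientation']).inv().apply(np.atleast_2d(P)-c['xyz'])
    s=np.c_[p[:,0]/-p[:,2],-p[:,1]/-p[:,2]]; s=s*(1+c['k1']*(s**2).sum(1,keepdims=True))
    return s*[c['fx'],c['fy']]+[c['cx'],c['cy']]
def back(c,uv,z):
    d=(np.atleast_2d(uv).astype(float)-[c['cx'],c['cy']])/[c['fx'],c['fy']]; s=d.copy()
    for _ in range(30): s=d/(1+c['k1']*(s**2).sum(1,keepdims=True))
    r=R.from_quat(c['orientation']).apply(np.c_[s[:,0],-s[:,1],-np.ones(len(s))])
    return c['xyz']+r*((np.reshape(z,(-1,1))-c['xyz'][2])/r[:,2:])
def crop(c,x0,y0,w,h,k,fn):
    cv2.imwrite(fn,cv2.resize(c['img'][y0:y0+h,x0:x0+w,::-1],None,fx=k,fy=k,interpolation=cv2.INTER_CUBIC))
def snap(n,tag):
    from rig import get_image
    c=get_image(n);pickle.dump(c,open(f'pics/{tag}.pkl','wb'));return c
def load(t): return pickle.load(open(f'pics/{t}.pkl','rb'))
E
python3 - <<'E'
from h import *
c=load('top0')
f=2/3
g=lambda u,v,z:back(c,[(u*f,v*f)],z)[0].round(3)
print('nose',g(347,247,.045),'collar',g(284,258,.045),'handle',g(470,228,.115),'basecentre',g(473,302,.012),'saw',g(383,184,.05),'jar',g(562,365,.06),'wrench',g(282,388,0),'mouth',g(390,290,.112))
crop(c,165,135,195,110,4,'pics/crop.png')
E
```

```text
nose [0.627 0.108 0.045] collar [0.601 0.257 0.045] handle [ 0.658 -0.175  0.115] basecentre [ 0.5   -0.193  0.012] saw [0.78  0.023 0.05 ] jar [ 0.346 -0.394  0.06 ] wrench [0.296 0.263 0.   ] mouth [0.515 0.008 0.112]
```

View pics/crop.png

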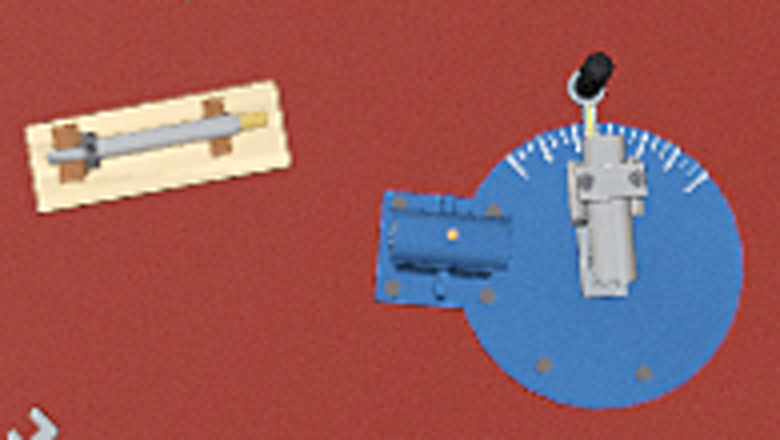

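The crop confirms it: brass nose (255,119), grey shaft, dark collar (92,150), in the stand. The notcher bar's end corners are at (387,190) and (376,301), and the handle top is near (603,62).

```bash
python3 - <<'E'
from h import *
from scipy.optimize import least_squares
c=load('top0'); cr=lambda L:(np.array(L,float)+.5)/4-.5+[165,135]
hsv=cv2.cvtColor(c['img'],cv2.COLOR_RGB2HSV)
m=((hsv[:,:,0]>95)&(hsv[:,:,0]<125)&(hsv[:,:,1]>120)).astype(np.uint8)
m[:, :255]=0;m[:,360:]=0;m[:160]=0;m[245:]=0
ct=max(cv2.findContours(m,0,cv2.CHAIN_APPROX_NONE)[0],key=cv2.contourArea)[:,0]
P=back(c,ct,.012)
r=lambda p:np.hypot(*(P[:,:2]-p[:2]).T)-p[2]
sel=(ct[:,0]>290)&(ct[:,1]>180)
P=P[sel]; s=least_squares(r,[.5,-.19,.13],loss='soft_l1',f_scale=.002);print('disc',s.x.round(4),len(P))
piv=s.x[:2]
B=back(c,cr([(387,190),(376,301)]),.012)[:,:2];print('bar',B.round(4),np.linalg.norm(B[0]-B[1]))
mid=B.mean(0);y=mid-piv;print('len',np.hypot(*y),'yaw of notcher y',np.degrees(np.arctan2(y[1],y[0])), 'perp from corners',np.degrees(np.arctan2(*(B[0]-B[1])[::-1]))+90)
S=back(c,cr([(26,128),(276,81),(291,166),(40,212)]),.012)[:,:2];print('stand',S.round(4),S.mean(0),[np.linalg.norm(S[i]-S[i-1]).round(4) for i in range(4)])
A=back(c,cr([(266,118),(48,159),(85,150)]),.045)[:,:2];print('arbor nose,shank,collar',A.round(4),np.linalg.norm(A[0]-A[1]))
for d in (S[0]-S[1]+S[3]-S[2],A[1]-A[0]):print('yaw arbor y',np.degrees(np.arctan2(d[1],d[0])))
T=back(c,cr([(603,62)]),.115);print('handle',T, np.hypot(*(T[0,:2]-piv)),np.degrees(np.arctan2(*(T[0,:2]-piv)[::-1])))
E
```

```text
disc [ 0.4683 -0.2319  0.0862] 171
bar [[0.5699 0.001 ]
 [0.4696 0.0111]] 0.1008230800290793
len 0.2433968928986854 yaw of notcher y 77.79013983946005 perp from corners 84.22060293034109
stand [[0.6268 0.3282]
 [0.67   0.1013]
 [0.5917 0.0874]
 [0.5497 0.3136]] [0.60957691 0.20761668] [np.float64(0.0785), np.float64(0.231), np.float64(0.0795), np.float64(0.2301)]
arbor nose,shank,collar [[0.6292 0.109 ]
 [0.5923 0.3026]
 [0.6004 0.2696]] 0.19703814327361455
yaw arbor y 100.64609792407197
yaw arbor y 100.78286634525328
handle [[ 0.66495991 -0.18261346  0.115     ]] 0.20277952716790903 14.055123765862263
```

```bash
cat >> h.py <<'E'
def plan(xyz,yaw,vmax=.045,amax=8.0,n=None):
    "rows from present pose to xyz, tool down, tool-y yaw deg (mod 360 nearest)"
    from rig import bot
    o=bot.get_obs();p=np.array(o['position']);q=R.from_quat(o['eef_rot'])
    a=np.radians(yaw);Y=np.array([np.cos(a),np.sin(a),0]);Z=np.array([0,0,-1.]);T=R.from_matrix(np.c_[np.cross(Y,Z),Y,Z])
    w=(q.inv()*T).as_rotvec();d=np.array(xyz)-p
    n=n or int(np.ceil(max(np.linalg.norm(d)/vmax,np.degrees(np.linalg.norm(w))/amax)))
    rows=[]
    for i in range(n):
        qi=q*R.from_rotvec(w*i/n); rows.append(np.r_[qi.inv().apply(d/n),w/n].round(4).tolist())
    print(o['time'],n)
    for r in rows: print([round(x,4) for x in r],end=', ')
    print()
def yaw():
    from rig import bot
    o=bot.get_obs();Y=R.from_quat(o['eef_rot']).as_matrix();print('t',round(o['time'],2),'pos',np.round(o['position'],4),'yaw_y',np.degrees(np.arctan2(Y[1,1],Y[0,1])).round(2),'z',Y[:,2].round(3),'F',np.round(o['wrist_force'],1),'w',round(o['width'],4),'q',np.round(o['qpos'],2))
E
python3 -c "
from h import *
plan([.59,.2,.27],10.7)"
python3 - <<'E'
from h import *
from scipy.optimize import least_squares
c=load('top0')
u,v=np.meshgrid(np.arange(512),np.arange(384));W=back(c,np.c_[u.ravel(),v.ravel()],.012)[:,:2].reshape(384,512,2)
hsv=cv2.cvtColor(c['img'],cv2.COLOR_RGB2HSV);m=((hsv[:,:,0]>95)&(hsv[:,:,0]<125)&(hsv[:,:,1]>120))
d=np.hypot(*(W-[.5,-.193]).transpose(2,0,1));a=np.degrees(np.arctan2(W[...,1]+.193,W[...,0]-.5))
pts=[]
for A in range(-180,180,5):
    if -60<A<125 and A>-50: continue
    s=(abs(a-A)<2.5)&(d>.1)&(d<.16)&m
    if s.any(): k=np.argmax(np.where(s,d,0)); pts.append(W.reshape(-1,2)[k])
pts=np.array(pts);s=least_squares(lambda p:np.hypot(*(pts-p[:2]).T)-p[2],[.5,-.19,.13],loss='soft_l1',f_scale=.002);print(s.x,len(pts))
E
```

```text
0.1 12
[-0.0401, -0.0191, -0.0019, -0.0001, 0.0001, 0.0852], [-0.0416, -0.0156, -0.0019, -0.0001, 0.0001, 0.0852], [-0.0427, -0.012, -0.0019, -0.0001, 0.0001, 0.0852], [-0.0436, -0.0083, -0.0019, -0.0001, 0.0001, 0.0852], [-0.0442, -0.0046, -0.0019, -0.0001, 0.0001, 0.0852], [-0.0444, -0.0008, -0.0019, -0.0001, 0.0001, 0.0852], [-0.0443, 0.003, -0.0019, -0.0001, 0.0001, 0.0852], [-0.0439, 0.0067, -0.0019, -0.0001, 0.0001, 0.0852], [-0.0431, 0.0104, -0.0019, -0.0001, 0.0001, 0.0852], [-0.0421, 0.0141, -0.0019, -0.0001, 0.0001, 0.0852], [-0.0407, 0.0176, -0.0019, -0.0001, 0.0001, 0.0852], [-0.0391, 0.021, -0.0019, -0.0001, 0.0001, 0.0852], 
[ 0.50359112 -0.18922735  0.12812027] 38
```

```bash
python3 -m pendant '[[-0.040,-0.019,-0.002,0,0,0.085],[-0.042,-0.016,-0.002,0,0,0.085],[-0.043,-0.012,-0.002,0,0,0.085],[-0.044,-0.008,-0.002,0,0,0.085],[-0.044,-0.005,-0.002,0,0,0.085],[-0.044,-0.001,-0.002,0,0,0.085],[-0.044,0.003,-0.002,0,0,0.085],[-0.044,0.007,-0.002,0,0,0.085]]' 0; python3 -c "
from h import *
yaw();plan([.59,.2,.27],10.7)"
```

```text
time: 0.9
position: [0.4669, 0.3212, 0.2589]
eef_rot: [0.503, 0.864, -0.004, -0.002]
wrist_force: [0.5, 0.9, -0.5]
width: 0.0868
t 0.9 pos [0.4669 0.3212 0.2589] yaw_y 29.65 z [-0.007 -0.004 -1.   ] F [ 0.5  0.9 -0.5] w 0.0868 q [-0.87  0.2   0.22  1.61 -0.05  1.35 -0.13]
0.9 4
[-0.0416, 0.0117, -0.0029, -0.002, 0.0004, 0.0827], [-0.0404, 0.0151, -0.0029, -0.002, 0.0004, 0.0827], [-0.0391, 0.0184, -0.0028, -0.002, 0.0004, 0.0827], [-0.0374, 0.0216, -0.0028, -0.002, 0.0004, 0.0827],
```

Motion lags slightly, as expected. I'll finish this leg and look through the wrist camera.

```bash
python3 -m pendant '[[-0.042,0.012,-0.003,0,0,0.083],[-0.040,0.015,-0.003,0,0,0.083],[-0.039,0.018,-0.003,0,0,0.083],[-0.037,0.022,-0.003,0,0,0.083],[-0.01,0.004,0,0,0,0],[0,0,0,0,0,0]]'; python3 -c "
from h import *
yaw();c=snap('wrist','w1');print(c['xyz'],c['orientation']);crop(c,0,0,512,384,1.5,'pics/w1.png')
m=np.array([.6105,.2050]);a=np.radians(100.7);y=np.array([np.cos(a),np.sin(a)])
for t in(-.098,0,.055,.102):print(t,proj(c,[*(m+t*y),.045])*1.5)"
```

```text
time: 1.5
position: [0.6018, 0.1769, 0.2693]
eef_rot: [0.648, 0.761, -0.006, -0.0]
wrist_force: [-0.2, 0.8, -0.8]
width: 0.0871
t 1.5 pos [0.6018 0.1769 0.2693] yaw_y 9.14 z [-0.008 -0.009 -1.   ] F [-0.2  0.8 -0.8] w 0.0871 q [-0.65  0.34  0.38  1.43 -0.12  1.4  -0.11]
[0.59187511 0.24686458 0.40691614] [-0.13311335 -0.00579323  0.0797743   0.98786808]
-0.098 [[397.13775217 325.43717129]]
0 [[395.54553914 223.84093364]]
0.055 [[394.5655083  160.02550907]]
0.102 [[393.66994121 100.82134625]]
```

View pics/w1.png

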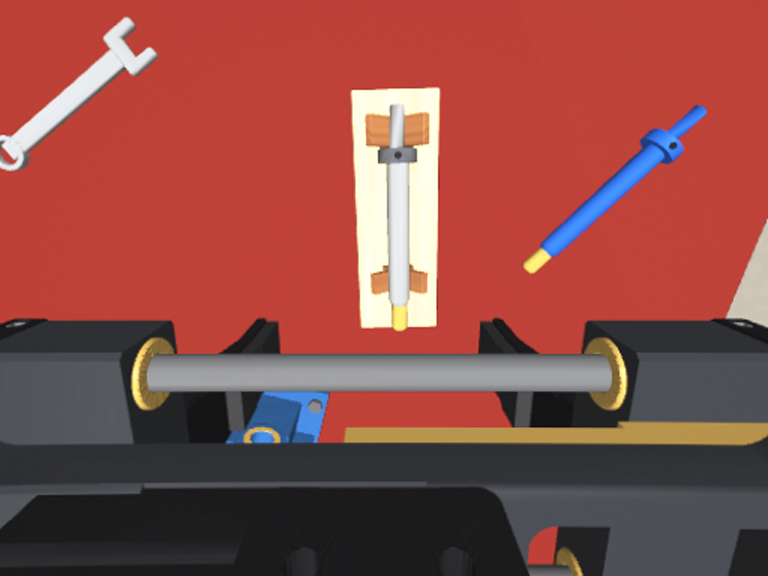

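Wrist view: nose tip (400,330), shank end (397,104), collar (397,157), all within 5 px of prediction. The bore's brass mouth shows at (262,438).

```bash
python3 -c "
from h import *
c=load('w1')
A=back(c,(np.array([(400,330),(397,104),(397,162)])+.5)/1.5-.5,.045)[:,:2];print(A.round(4),np.linalg.norm(A[0]-A[1]));d=A[1]-A[0];print(np.degrees(np.arctan2(d[1],d[0])),A[0]+d/np.linalg.norm(d)*.098)
print('mouth',back(c,(np.array([(262,438)])+.5)/1.5-.5,.09))
y=np.radians(84.2);print('mouth pred',np.array([.5005,-.192])+.19*np.array([np.cos(y),np.sin(y)]))
plan([.60,-.14,.29],-60)
"
```

```text
[[0.632  0.1047]
 [0.5945 0.3034]
 [0.6024 0.2579]] 0.20221343179058157
100.68169265327461 [0.61379444 0.20101629]
mouth [[ 0.52012511 -0.00297469  0.09      ]]
mouth pred [ 0.5197007  -0.00297267]
1.55 9
[-0.0348, -0.0058, -0.002, -0.0004, 0.0013, 0.1342], [-0.0353, -0.0011, -0.002, -0.0004, 0.0013, 0.1342], [-0.0351, 0.0036, -0.0021, -0.0004, 0.0013, 0.1342], [-0.0343, 0.0083, -0.0021, -0.0004, 0.0013, 0.1342], [-0.0329, 0.0128, -0.0022, -0.0004, 0.0013, 0.1342], [-0.0309, 0.0171, -0.0022, -0.0004, 0.0013, 0.1342], [-0.0283, 0.0211, -0.0022, -0.0004, 0.0013, 0.1342], [-0.0252, 0.0247, -0.0023, -0.0004, 0.0013, 0.1342], [-0.0217, 0.0278, -0.0023, -0.0004, 0.0013, 0.1342],
```

```bash
python3 -c "
from h import *
plan([.66,-.183,.25],-86.7,n=13)
"
```

```text
1.55 13
[-0.0281, 0.0, 0.0017, -0.0001, 0.001, 0.1287], [-0.0279, 0.0036, 0.0017, -0.0001, 0.001, 0.1287], [-0.0272, 0.0072, 0.0016, -0.0001, 0.001, 0.1287], [-0.026, 0.0106, 0.0016, -0.0001, 0.001, 0.1287], [-0.0244, 0.0139, 0.0016, -0.0001, 0.001, 0.1287], [-0.0225, 0.0169, 0.0016, -0.0001, 0.001, 0.1287], [-0.0201, 0.0196, 0.0015, -0.0001, 0.001, 0.1287], [-0.0174, 0.022, 0.0015, -0.0001, 0.001, 0.1287], [-0.0144, 0.0241, 0.0015, -0.0001, 0.001, 0.1287], [-0.0112, 0.0258, 0.0015, -0.0001, 0.001, 0.1287], [-0.0078, 0.027, 0.0015, -0.0001, 0.001, 0.1287], [-0.0043, 0.0278, 0.0015, -0.0001, 0.001, 0.1287], [-0.0007, 0.0281, 0.0015, -0.0001, 0.001, 0.1287],
```

```bash
python3 -m pendant '[[-0.028,0,0.002,0,0.001,0.13],[-0.028,0.004,0.002,0,0.001,0.13],[-0.027,0.007,0.002,0,0.001,0.13],[-0.026,0.011,0.002,0,0.001,0.13],[-0.024,0.014,0.002,0,0.001,0.13],[-0.022,0.017,0.002,0,0.001,0.13],[-0.020,0.020,0.002,0,0.001,0.13],[-0.017,0.022,0.002,0,0.001,0.13]]';python3 -c "
from h import *
yaw();plan([.66,-.183,.25],-86.7)
"
```

```text
time: 2.35
position: [0.6329, -0.026, 0.2503]
eef_rot: [0.941, 0.338, -0.004, -0.007]
wrist_force: [0.8, -0.9, 0.2]
width: 0.0871
t 2.35 pos [ 0.6329 -0.026   0.2503] yaw_y -50.5 z [-0.011  0.01  -1.   ] F [ 0.8 -0.9  0.2] w 0.0871 q [-0.49  0.4   0.62  1.45 -0.24  1.38 -0.74]
2.35 5
[-0.0158, 0.0277, -0.0003, -0.0028, 0.0014, 0.1264], [-0.0122, 0.0294, -0.0003, -0.0028, 0.0014, 0.1264], [-0.0084, 0.0307, -0.0002, -0.0028, 0.0014, 0.1264], [-0.0044, 0.0316, -0.0001, -0.0028, 0.0014, 0.1264], [-0.0004, 0.0319, -0.0, -0.0028, 0.0014, 0.1264],
```

```bash
python3 -m pendant '[[-0.016,0.028,0,-0.003,0.001,0.126],[-0.012,0.029,0,-0.003,0.001,0.126],[-0.008,0.031,0,-0.003,0.001,0.126],[-0.004,0.032,0,-0.003,0.001,0.126],[0,0.032,0,-0.003,0.001,0.126],[0,0.003,0,0,0,0]]';python3 -c "
from h import *
yaw();plan([.66,-.183,.25],-86.7,n=1);plan([.66,-.183,.101],-86.7)
"
```

```text
time: 2.95
position: [0.661, -0.1797, 0.2459]
eef_rot: [1.0, 0.023, -0.002, -0.003]
wrist_force: [-0.2, -0.2, -0.3]
width: 0.0871
t 2.95 pos [ 0.661  -0.1797  0.2459] yaw_y -87.37 z [-0.005  0.007 -1.   ] F [-0.2 -0.2 -0.3] w 0.0871 q [-0.29  0.56  0.76  1.31 -0.38  1.43 -1.08]
2.95 1
[-0.0012, 0.0032, -0.0041, -0.0068, 0.0045, -0.0117], 
2.95 4
[-0.0001, 0.0011, 0.0362, -0.0017, 0.0011, -0.0029], [-0.0002, 0.001, 0.0362, -0.0017, 0.0011, -0.0029], [-0.0002, 0.0009, 0.0362, -0.0017, 0.0011, -0.0029], [-0.0003, 0.0009, 0.0362, -0.0017, 0.0011, -0.0029],
```

```bash
python3 -m pendant '[[0,0.001,0.036,-0.002,0.001,-0.003],[0,0.001,0.036,-0.002,0.001,-0.003],[0,0.001,0.036,-0.002,0.001,-0.003],[0,0.001,0.036,-0.002,0.001,-0.003],[0,0,0.003,0,0,0]]' && python3 -m pendant '[[0,0,0,0,0,0],[0,0,0,0,0,0],[0,0,0,0,0,0],[0,0,0,0,0,0],[0,0,0,0,0,0],[0,0,0,0,0,0]]' 1 10 ;python3 -c "
from h import *
yaw()
c=snap('side','s1');crop(c,190,90,160,130,5,'pics/s1.png')
import numpy as np
piv=np.array([.5005,-.192])
from rig import bot
p=bot.get_obs()['position'][:2]-piv;print(np.hypot(*p),np.degrees(np.arctan2(p[1],p[0]))+5.8)
"
```

```text
time: 3.45
position: [0.6628, -0.1705, 0.094]
eef_rot: [0.999, 0.038, 0.001, -0.003]
wrist_force: [-0.2, 0.2, -0.1]
width: 0.087
time: 4.05
position: [0.6663, -0.1674, 0.1012]
eef_rot: [0.999, 0.04, 0.005, -0.004]
wrist_force: [1.0, -2.9, -2.8]
width: 0.0467
t 4.05 pos [ 0.6663 -0.1674  0.1012] yaw_y -85.36 z [ 0.009  0.008 -1.   ] F [ 1.  -2.9 -2.8] w 0.0467 q [-0.29  0.66  0.69  1.48 -0.45  1.16 -1.01]
0.16756013158903518 14.086883289470379
```

View pics/s1.png

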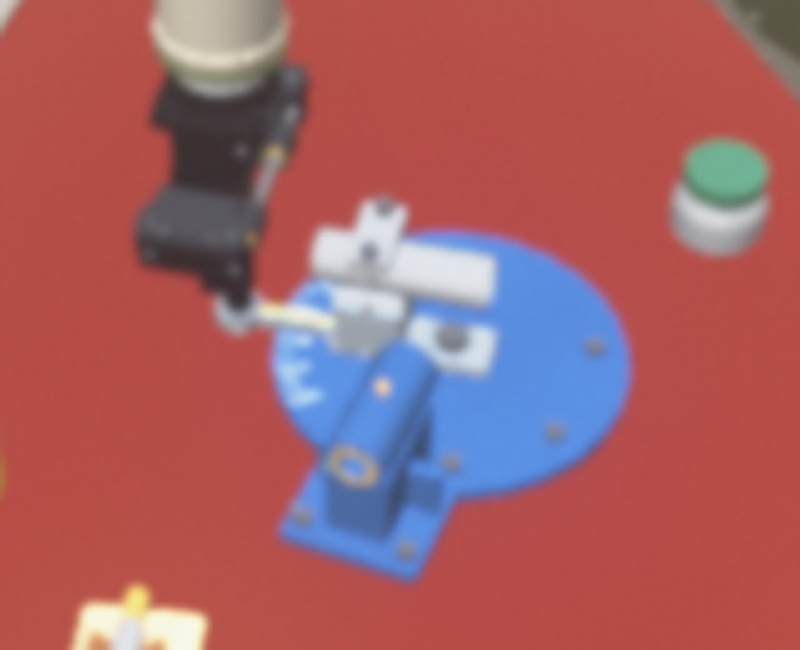

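The side crop shows the gripper straddling the handle (235,300), still closing, with the yellow line clear of the fingers. Give it more time.

```bash
python3 -m pendant '[[0,0,0,0,0,0],[0,0,0,0,0,0],[0,0,0,0,0,0],[0,0,0,0,0,0],[0,0,0,0,0,0],[0,0,0,0,0,0]]' ;python3 -c "
from h import *
yaw()
piv=np.array([.5005,-.192])
from rig import bot
p=bot.get_obs()['position'][:2]-piv;print(np.hypot(*p),np.degrees(np.arctan2(p[1],p[0]))+5.8)
"
```

```text
time: 4.7
position: [0.6665, -0.1696, 0.1015]
eef_rot: [0.999, 0.04, 0.006, -0.002]
wrist_force: [1.2, -1.5, 0.2]
width: 0.0248
t 4.7 pos [ 0.6665 -0.1696  0.1015] yaw_y -85.46 z [ 0.011  0.005 -1.   ] F [ 1.2 -1.5  0.2] w 0.0248 q [-0.28  0.66  0.69  1.48 -0.45  1.16 -1.01]
0.1675126766614953 13.486755928729956
```

```bash
python3 -c "
from h import *
plan([.651,-.1244,.1015],-65.8,n=6)
"
```

```text
4.7 6
[-0.002, -0.0077, 0.0, -0.0004, -0.002, -0.0572], [-0.0015, -0.0078, 0.0, -0.0004, -0.002, -0.0572], [-0.0011, -0.0079, 0.0, -0.0004, -0.002, -0.0572], [-0.0006, -0.0079, 0.0, -0.0004, -0.002, -0.0572], [-0.0002, -0.008, 0.0, -0.0004, -0.002, -0.0572], [0.0003, -0.008, 0.0, -0.0004, -0.002, -0.0572],
```

```bash
python3 -m pendant '[[-0.002,-0.008,0,0,-0.002,-0.057],[-0.002,-0.008,0,0,-0.002,-0.057],[-0.001,-0.008,0,0,-0.002,-0.057],[-0.001,-0.008,0,0,-0.002,-0.057],[0,-0.008,0,0,-0.002,-0.057],[0,-0.008,0,0,-0.002,-0.057],[0,0,0,0,0,0]]' ;python3 -c "
from h import *
yaw()
piv=np.array([.5005,-.192])
from rig import bot
p=bot.get_obs()['position'][:2]-piv;print(np.hypot(*p),np.degrees(np.arctan2(p[1],p[0]))+5.8)
plan([.651,-.1244,.1015],-65.8)
"
```

```text
time: 5.4
position: [0.652, -0.1213, 0.1014]
eef_rot: [0.977, 0.215, 0.002, -0.001]
wrist_force: [-2.5, 1.8, 3.4]
width: 0.0245
t 5.4 pos [ 0.652  -0.1213  0.1014] yaw_y -65.13 z [ 0.004  0.002 -1.   ] F [-2.5  1.8  3.4] w 0.0245 q [-0.33  0.59  0.62  1.54 -0.37  1.12 -0.76]
0.16717389765664792 30.835332697757707
5.4 1
[-0.0022, 0.0024, -0.0001, -0.0002, -0.0049, 0.0117],
```

```bash
python3 -m pendant '[[0,0.002,0,0,0,0],[0,0,0,0,0,0]]' && python3 -m pendant '[[0,0,0,0,0,0],[0,0,0,0,0,0],[0,0,0,0,0,0],[0,0,0,0,0,0],[0,0,0,0,0,0],[0,0,0,0,0,0]]' 0 && python3 -m pendant '[[0,0,-0.04,0,0,0],[0,0,-0.04,0,0,0],[0,0,-0.04,0,0,0],[0,0,-0.04,0,0,0]]'; python3 -c "
from h import *
yaw();plan([.6135,.2015,.24],10.7)"
```

```text
time: 5.6
position: [0.6524, -0.1223, 0.1014]
eef_rot: [0.977, 0.214, 0.002, -0.002]
wrist_force: [0.3, -1.9, 0.2]
width: 0.0246
time: 6.2
position: [0.6533, -0.1232, 0.1011]
eef_rot: [0.977, 0.213, 0.003, -0.001]
wrist_force: [-0.8, -0.2, 0.5]
width: 0.0648
time: 6.6
position: [0.6497, -0.1226, 0.2594]
eef_rot: [0.977, 0.213, -0.003, -0.003]
wrist_force: [1.0, 0.2, -0.3]
width: 0.0861
t 6.6 pos [ 0.6497 -0.1226  0.2594] yaw_y -65.44 z [-0.008  0.004 -1.   ] F [ 1.   0.2 -0.3] w 0.0861 q [-0.35  0.47  0.68  1.36 -0.3   1.42 -0.82]
6.6 10
[0.0102, -0.031, 0.0021, -0.0009, -0.0, -0.1329], [0.0142, -0.0293, 0.0021, -0.0009, -0.0, -0.1329], [0.018, -0.0272, 0.002, -0.0009, -0.0, -0.1329], [0.0214, -0.0246, 0.002, -0.0009, -0.0, -0.1329], [0.0245, -0.0215, 0.002, -0.0009, -0.0, -0.1329], [0.0271, -0.0181, 0.002, -0.0009, -0.0, -0.1329], [0.0293, -0.0144, 0.002, -0.0009, -0.0, -0.1329], [0.0309, -0.0103, 0.002, -0.0009, -0.0, -0.1329], [0.032, -0.0062, 0.0019, -0.0009, -0.0, -0.1329], [0.0326, -0.0019, 0.0019, -0.0009, -0.0, -0.1329],
```

```bash
python3 -m pendant '[[0.010,-0.031,0.002,0,0,-0.133],[0.014,-0.029,0.002,0,0,-0.133],[0.018,-0.027,0.002,0,0,-0.133],[0.021,-0.025,0.002,0,0,-0.133],[0.024,-0.021,0.002,0,0,-0.133],[0.027,-0.018,0.002,0,0,-0.133],[0.029,-0.014,0.002,0,0,-0.133],[0.031,-0.010,0.002,0,0,-0.133]]' >/dev/null; python3 -c "
from h import *
yaw();plan([.608,.231,.22],10.7);c=snap('top','t2');crop(c,255,130,110,115,5,'pics/t2.png')
piv=np.array([.5005,-.192])
for a in(27.5,30,32.5):
    w=np.radians(a-5.8)
    for r,z in((.16,.115),(.125,.02)):print(a,z,((proj(c,[*(piv+r*np.array([np.cos(w),np.sin(w)])),z])-[255,130]+.5)*5-.5).round(1))
"
```

```text
t 7.4 pos [0.6197 0.1351 0.253 ] yaw_y -2.87 z [ 0.007  0.001 -1.   ] F [ 0.8  0.3 -0.4] w 0.0872 q [-0.61  0.36  0.42  1.46 -0.14  1.35 -0.23]
7.4 3
[0.0317, -0.0056, 0.011, 0.0025, -0.0001, -0.0789], [0.0321, -0.003, 0.011, 0.0025, -0.0001, -0.0789], [0.0322, -0.0005, 0.011, 0.0025, -0.0001, -0.0789], 
27.5 0.115 [[232.4 124.7]]
27.5 0.02 [[237.2 197.1]]
30 0.115 [[223.1 128.5]]
30 0.02 [[230.3 200. ]]
32.5 0.115 [[214.1 132.8]]
32.5 0.02 [[223.6 203.1]]
```

View pics/t2.png

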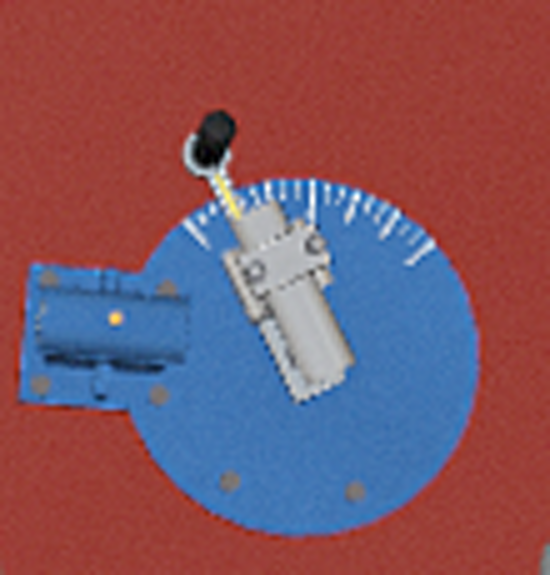

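The swung arm's yellow line runs (212,175)→(238,215), right where 30° should fall (230,200). End ticks are visible at (195,235) and (425,250), the 0 tick at (313,200). I'll check this numerically.

```bash
python3 - <<'E'
from h import *
c=load('t2');I=c['img'].astype(float)
piv=np.array([.5005,-.192])
al=np.arange(-60,60,.25)
def prof(r,z):
    w=np.radians(al-5.8);uv=proj(c,np.c_[piv[0]+r*np.cos(w),piv[1]+r*np.sin(w),np.full(len(w),z)]).astype(np.float32)
    return cv2.remap(I.astype(np.float32),uv[:,0][None],uv[:,1][None],cv2.INTER_CUBIC)[0]
w=sum(prof(r,.0125)[:,0] for r in(.116,.12,.124))/3   # red channel: white ticks
from scipy.signal import find_peaks
p=find_peaks(w,prominence=12)[0];print('ticks',[(al[i],int(w[i])) for i in p])
for z in(.02,.03):
  for r in(.125,.13,.135,.14):
    q=prof(r,z);y=np.minimum(q[:,0],q[:,1])-q[:,2];y[(al<15)|(al>45)]=0;y=np.clip(y-.4*y.max(),0,None);print('yellow',z,r,(al*y).sum()/y.sum(),y.max())
E
```

```text
ticks [(np.float64(-43.0), 192), (np.float64(-37.75), 120), (np.float64(-33.0), 117), (np.float64(-28.0), 193), (np.float64(-23.0), 148), (np.float64(-18.25), 154), (np.float64(-13.5), 206), (np.float64(-8.25), 135), (np.float64(-3.75), 148), (np.float64(1.25), 240), (np.float64(6.5), 141), (np.float64(11.75), 150), (np.float64(16.5), 192), (np.float64(21.0), 164), (np.float64(29.5), 244), (np.float64(36.25), 106), (np.float64(40.75), 135), (np.float64(45.75), 204)]
yellow 0.02 0.125 30.312830216283484 57.122074
yellow 0.02 0.13 30.238010055703118 76.87251
yellow 0.02 0.135 30.550521369007793 62.799488
yellow 0.02 0.14 30.312214221814042 58.789204
yellow 0.03 0.125 31.305442406008346 65.291214
yellow 0.03 0.13 30.973227837387046 66.29582
yellow 0.03 0.135 31.203408455142164 70.59248
yellow 0.03 0.14 31.201006482037833 53.658855
```

Ticks read about +1° in my frame near 30, so the yellow line is at about 29.3–30.2° true, which is good. Before the arbor I want the bore's line precisely, so I take one wrist look over the notcher.

```bash
python3 -c "
from h import *
plan([.53,-.19,.31],-6,n=8)"
```

```text
7.45 8
[-0.0419, -0.0096, -0.0075, 0.0007, -0.0006, 0.0089], [-0.042, -0.0092, -0.0074, 0.0007, -0.0006, 0.0089], [-0.0421, -0.0088, -0.0074, 0.0007, -0.0006, 0.0089], [-0.0422, -0.0085, -0.0074, 0.0007, -0.0006, 0.0089], [-0.0422, -0.0081, -0.0073, 0.0007, -0.0006, 0.0089], [-0.0423, -0.0077, -0.0073, 0.0007, -0.0006, 0.0089], [-0.0424, -0.0074, -0.0073, 0.0007, -0.0006, 0.0089], [-0.0425, -0.007, -0.0073, 0.0007, -0.0006, 0.0089],
```

```bash
python3 -m pendant '[[-0.042,-0.010,-0.0075,0,0,0.007],[-0.042,-0.009,-0.0075,0,0,0.007],[-0.042,-0.009,-0.0075,0,0,0.007],[-0.042,-0.009,-0.0075,0,0,0.007],[-0.042,-0.008,-0.0075,0,0,0.007],[-0.042,-0.008,-0.0075,0,0,0.007],[-0.042,-0.007,-0.0075,0,0,0.007],[-0.042,-0.007,-0.0075,0,0,0.007]]' >/dev/null; python3 -m pendant '[[0,0,0,0,0,0],[0,0,0,0,0,0],[0,0,0,0,0,0]]';python3 -c "
from h import *
yaw();c=snap('wrist','w2');crop(c,0,0,512,384,1.5625,'pics/w2.png')
"
```

```text
time: 8.55
position: [0.5278, -0.1985, 0.3118]
eef_rot: [0.738, 0.675, 0.005, 0.0]
wrist_force: [-0.1, -0.0, -0.3]
width: 0.0871
t 8.55 pos [ 0.5278 -0.1985  0.3118] yaw_y -5.13 z [ 0.007  0.006 -1.   ] F [-0.1 -0.  -0.3] w 0.0871 q [-0.26  0.18  0.62  1.56 -0.11  1.44  0.28]
```

View pics/w2.png

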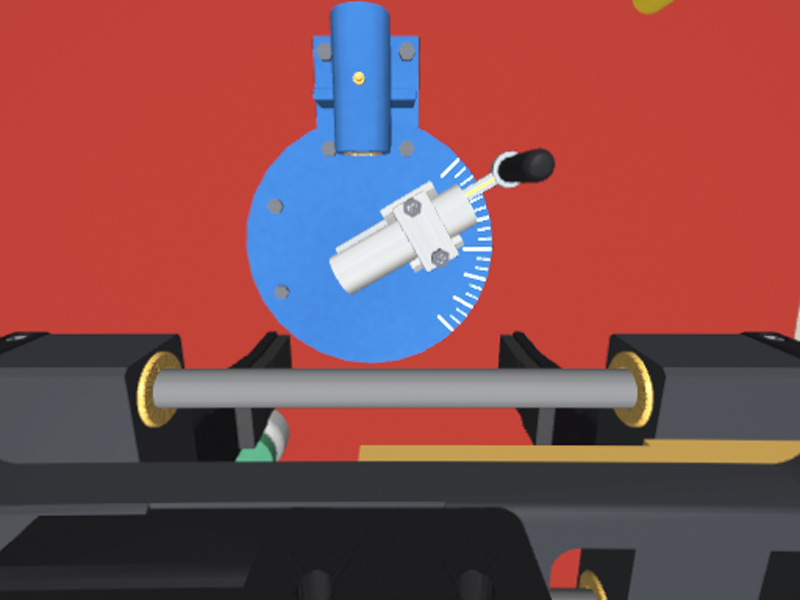

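The wrist view shows the whole notcher: housing edges from (331,8)/(389,8) to (334,150)/(390,150), disc edges (247,238), (492,238), (370,362), bar corners (314,37), (418,37), and the yellow line at (480,188).

```bash
python3 - <<'E'
from h import *
from scipy.optimize import least_squares
from scipy.signal import find_peaks
c=load('w2');I=c['img'].astype(np.float32)
def samp(P): uv=proj(c,P).astype(np.float32);return cv2.remap(I,uv[:,0][None],uv[:,1][None],cv2.INTER_LINEAR)[0]
pts=[];rr=np.arange(.115,.145,.0005)
for A in list(range(130,240,4))+list(range(-40,-25,5)):
    a=np.radians(A);P=np.c_[.5025+rr*np.cos(a),-.191+rr*np.sin(a),np.full(len(rr),.012)]
    s=samp(P);g=np.gradient(s[:,0]-s[:,2]);k=g.argmax()
    if g[k]>5: pts.append(P[k,:2])
pts=np.array(pts);s=least_squares(lambda p:np.hypot(*(pts-p[:2]).T)-p[2],[.5,-.19,.13],loss='soft_l1',f_scale=.001);piv=s.x[:2];print('disc',s.x.round(4),len(pts),np.abs(s.fun).max())
# housing centreline
mid=[];
for row in range(8,92,4):
    L=I[row];d=L[:,0]-L[:,2]*0.6   # placeholder contrast
    x0,x1=np.array([331,389])/1.5625
    g=np.abs(np.gradient(cv2.GaussianBlur(I,(3,3),0)[row],axis=0)).sum(1)
    def pk(x):
        i=np.arange(int(x)-4,int(x)+6);w=g[i]**2;return (i*w).sum()/w.sum()
    mid.append([(pk(x0)+pk(x1))/2,row,pk(x0),pk(x1)])
mid=np.array(mid);print(mid[::4].round(2))
C=back(c,mid[:,:2],.09)[:,:2];f=np.polyfit(C[:,1],C[:,0],1);print('axis yaw',90-np.degrees(np.arctan(f[0])),'x at piv y',np.polyval(f,piv[1]),'x at y=-.003',np.polyval(f,-.003),'resid',np.std(C[:,0]-np.polyval(f,C[:,1])))
E_=back(c,(np.array([(360,2),(362,153)])+.5)/1.5625-.5,[.105,.105]);print('tube ends',E_)
B=back(c,(np.array([(314,37),(418,37)])+.5)/1.5625-.5,.012);print('bar',B.round(4))
al=np.arange(-55,60,.25);yaw=np.radians(-6+0*al+al)
def prof(r,z):return samp(np.c_[piv[0]+r*np.cos(yaw),piv[1]+r*np.sin(yaw),np.full(len(al),z)])
w=sum(prof(r,.0125)[:,0] for r in(.117,.12,.123))/3;p=find_peaks(w,prominence=25)[0];print('ticks',[(float(al[i]),int(w[i])) for i in p])
for r in(.128,.133,.138):
    for z in(.02,.03):
        q=prof(r,z);y=np.minimum(q[:,0],q[:,1])-q[:,2];y[(al<15)|(al>45)]=0;y=np.clip(y-.4*y.max(),0,None);print('yel',r,z,(al*y).sum()/y.sum())
E
```

```text
disc [ 0.5038 -0.1916  0.1293] 31 0.001105294428874859
[[229.59   8.   211.35 247.82]
 [230.28  24.   211.96 248.61]
 [230.79  40.   212.54 249.04]
 [231.    56.   212.86 249.14]
 [231.18  72.   213.26 249.11]
 [231.57  88.   213.61 249.53]]
axis yaw 84.96049571398683 x at piv y 0.5033656904823156 x at y=-.003 0.5199995876449016 resid 0.0002894594978507839
tube ends [[ 5.21811499e-01 -4.96235942e-04  1.05000000e-01]
 [ 5.11931113e-01 -1.02637373e-01  1.05000000e-01]]
bar [[0.473  0.01   0.012 ]
 [0.5695 0.0017 0.012 ]]
ticks [(-44.0, 252), (-39.0, 206), (-34.0, 214), (-29.0, 251), (-24.0, 210), (-19.0, 216), (-14.0, 252), (-9.25, 209), (-4.0, 196), (1.0, 254), (5.75, 225), (11.0, 224), (16.0, 250), (21.0, 226), (26.25, 221), (30.25, 254), (36.0, 218), (41.25, 221), (46.0, 251)]
yel 0.128 0.02 30.73287297621355
yel 0.128 0.03 31.030040919045607
yel 0.133 0.02 30.513294550713205
yel 0.133 0.03 31.077402162807665
yel 0.138 0.02 30.616900319744445
yel 0.138 0.03 31.138687993774127
```

Swing ≈ 29.7–30.0° by the ticks. The ticks give notcher y yaw 85.0°, the housing edges 84.96°. Pivot is (.5037,-.1915), mouth (.5203,-.0022). On to the arbor.

```bash
python3 -c "
from h import *
plan([.608,.231,.20],10.7)"
```

```text
8.6 11
[0.0394, 0.0037, 0.0104, 0.0007, -0.0005, -0.025], [0.0393, 0.0047, 0.0104, 0.0007, -0.0005, -0.025], [0.0392, 0.0057, 0.0104, 0.0007, -0.0005, -0.025], [0.039, 0.0067, 0.0104, 0.0007, -0.0005, -0.025], [0.0389, 0.0077, 0.0103, 0.0007, -0.0005, -0.025], [0.0387, 0.0087, 0.0103, 0.0007, -0.0005, -0.025], [0.0384, 0.0096, 0.0103, 0.0007, -0.0005, -0.025], [0.0382, 0.0106, 0.0103, 0.0007, -0.0005, -0.025], [0.0379, 0.0116, 0.0102, 0.0007, -0.0005, -0.025], [0.0376, 0.0125, 0.0102, 0.0007, -0.0005, -0.025], [0.0373, 0.0134, 0.0102, 0.0007, -0.0005, -0.025],
```

```bash
python3 -m pendant '[[0.039,0.004,0.003,0,0,-0.025],[0.039,0.005,0.003,0,0,-0.025],[0.039,0.006,0.003,0,0,-0.025],[0.039,0.007,0.003,0,0,-0.025],[0.039,0.008,0.010,0,0,-0.025],[0.039,0.009,0.010,0,0,-0.025],[0.038,0.010,0.010,0,0,-0.025],[0.038,0.010,0.010,0,0,-0.025]]'>/dev/null; python3 -m pendant '[[0.037,0.012,0.010,0,0,-0.025],[0.037,0.012,0.010,0,0,-0.025],[0.037,0.013,0.010,0,0,-0.025],[0,0,0,0,0,0],[0,0,0,0,0,0]]' >/dev/null;python3 -c "
from h import *
yaw();plan([.608,.231,.10],10.7)"
```

```text
t 9.9 pos [0.6013 0.2667 0.2244] yaw_y 12.8 z [-0.     0.009 -1.   ] F [ 0.6 -1.2  0.5] w 0.087 q [-0.71  0.42  0.31  1.42 -0.14  1.32 -0.17]
9.9 3
[-0.0125, -0.0005, 0.0413, 0.0006, -0.003, 0.0122], [-0.0124, -0.0004, 0.0414, 0.0006, -0.003, 0.0122], [-0.0122, -0.0002, 0.0414, 0.0006, -0.003, 0.0122],
```

```bash
python3 -m pendant '[[-0.012,0,0.03,0,-0.003,0.012],[-0.012,0,0.03,0,-0.003,0.012],[-0.011,0,0.03,0,-0.003,0.012],[0,0,0.01,0,0,0],[0,0,0,0,0,0],[0,0,0,0,0,0]]'>/dev/null; python3 -c "
from h import *
yaw();plan([.608,.231,.051],10.7)"
```

```text
t 10.5 pos [0.6079 0.2354 0.1237] yaw_y 10.89 z [ 0.004  0.003 -1.   ] F [0.6 0.2 0.6] w 0.0871 q [-0.67  0.49  0.31  1.55 -0.16  1.13 -0.14]
10.5 2
[-0.0022, -0.0005, 0.0363, 0.0021, -0.0012, 0.0017], [-0.0022, -0.0005, 0.0363, 0.0021, -0.0012, 0.0017],
```

```bash
python3 -m pendant '[[-0.002,0,0.025,0.002,-0.001,0.001],[-0.002,0,0.025,0.002,-0.001,0.001],[0,0,0.016,0,0,0],[0,0,0.003,0,0,0],[0,0,0,0,0,0],[0,0,0,0,0,0]]'>/dev/null; python3 -c "
from h import *
yaw();plan([.608,.231,.051],10.7,n=1)"
```

```text
t 11.1 pos [0.6134 0.2372 0.0626] yaw_y 11.0 z [ 0.012  0.008 -1.   ] F [-0.3 -0.1  1.4] w 0.0868 q [-0.65  0.56  0.29  1.58 -0.18  1.01 -0.12]
11.1 1
[-0.0051, -0.0066, 0.0114, 0.0133, -0.0061, 0.0053],
```

```bash
python3 -m pendant '[[-0.003,-0.003,0.006,0.010,-0.006,0.005],[-0.002,-0.002,0.006,0.004,0,0],[0,0,0,0,0,0],[0,0,0,0,0,0]]'>/dev/null; python3 -c "
from h import *
yaw();plan([.608,.231,.051],10.7,n=1)"
```

```text
t 11.5 pos [0.6103 0.2315 0.052 ] yaw_y 10.7 z [ 0.001  0.001 -1.   ] F [-0.6  0.2 -0.7] w 0.0873 q [-0.65  0.57  0.29  1.59 -0.18  1.01 -0.12]
11.5 1
[-0.0001, -0.0024, 0.001, 0.0013, -0.0006, -0.0001],
```

```bash
Z='see rows'; python3 -m pendant '[[0,-0.002,0.001,0,0,0],[0,0,0,0,0,0],[0,0,0,0,0,0],[0,0,0,0,0,0],[0,0,0,0,0,0],[0,0,0,0,0,0],[0,0,0,0,0,0],[0,0,0,0,0,0]]' 1 40 >/dev/null; python3 -m pendant '[[0,0,0,0,0,0],[0,0,0,0,0,0],[0,0,0,0,0,0],[0,0,0,0,0,0],[0,0,0,0,0,0],[0,0,0,0,0,0]]' >/dev/null; python3 -c "
from h import *
yaw()"
```

```text
t 12.9 pos [0.6078 0.2312 0.0513] yaw_y 10.7 z [ 0.     0.001 -1.   ] F [-1.3 -0.2  0.6] w 0.0189 q [-0.65  0.56  0.29  1.6  -0.18  1.   -0.12]
```

```bash
python3 -m pendant '[[0,0,-0.010,0,0,0],[0,0,-0.02,0,0,0],[0,0,-0.025,0,0,0],[0,0,-0.025,0,0,0],[0,0,-0.01,0,0,0],[0,0,0,0,0,0],[0,0,0,0,0,0]]' >/dev/null; python3 -c "
from h import *
yaw();c=snap('wrist','w3');s=snap('side','s3')
a=c['img'];b=s['img'][130:300,100:300]
b=cv2.resize(b,(512,435))
im=np.vstack([a[:250],b[:400]]);cv2.imwrite('pics/w3.png',cv2.resize(im,(470,597))[:,:,::-1])
# target: 40 mm nose standoff, grip at arbor +30 -> grip at mouth +(98+30+40)mm along y
u=np.array([np.cos(np.radians(85)),np.sin(np.radians(85))]);m=np.array([.5203,-.0022]);print(m+u*.168,m+u*(.128-.105))
plan([*(m+u*.168),.15],-5.0)"
```

```text
t 13.6 pos [0.6061 0.2303 0.143 ] yaw_y 10.68 z [-0.004 -0.001 -1.   ] F [ 0.7 -0.6 -4.3] w 0.0188 q [-0.67  0.47  0.31  1.53 -0.15  1.17 -0.14]
[0.53494216 0.16516071] [0.52230458 0.02071248]
13.7 3
[-0.0169, -0.0273, -0.0024, -0.0016, 0.0005, 0.0912], [-0.0193, -0.0256, -0.0024, -0.0016, 0.0005, 0.0912], [-0.0216, -0.0237, -0.0025, -0.0016, 0.0005, 0.0912],
```

View pics/w3.png

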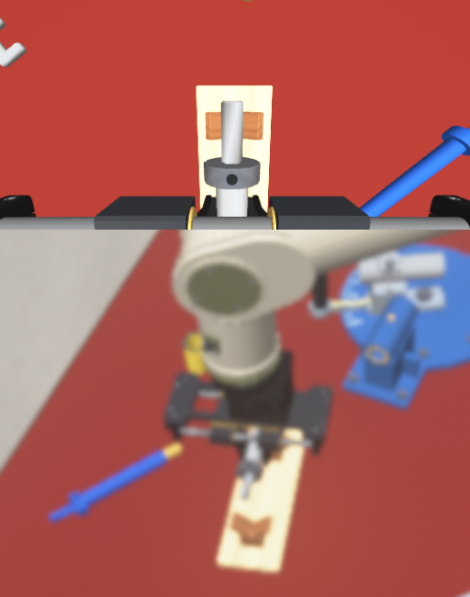

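The arbor is up (weight ~4.3 N) and level-looking. In the wrist image the shank end is at (253,110) and the collar's hole at (253,196), in native pixels. I'll check pitch and grip offset from these.

```bash
python3 - <<'E'
from h import *
c=load('w3')
from scipy.optimize import least_squares
a=np.radians(100.7);G=np.array([.6061,.2303,.137])
def pts(g,pit):
    u=np.array([np.cos(a)*np.cos(pit),np.sin(a)*np.cos(pit),np.sin(pit)]);n=np.array([-np.cos(a)*np.sin(pit),-np.sin(a)*np.sin(pit),np.cos(pit)])
    return proj(c,[G+u*(.102-g)+n*.006,G+u*(.061-g)+n*.017,G+u*(.102-g)])
for g in(.025,.03,.035):
    for p in(-3,0,3):print(g,p,pts(g,np.radians(p)).round(1).tolist())
s=least_squares(lambda x:(pts(x[0],x[1])[:2,1]-[110,196]),[.03,0],x_scale=[.01,.05]);print('g,pitch deg',s.x[0],np.degrees(s.x[1]))
plan([.535,.165,.16],-5.0,n=6)
E
```

```text
0.025 -3 [[252.5, 101.8], [252.4, 185.3], [252.5, 103.1]]
0.025 0 [[252.4, 101.8], [252.4, 187.9], [252.5, 102.5]]
0.025 3 [[252.4, 102.3], [252.3, 190.8], [252.5, 102.3]]
0.03 -3 [[252.5, 112.1], [252.4, 195.1], [252.5, 112.9]]
0.03 0 [[252.4, 112.4], [252.4, 197.6], [252.5, 112.6]]
0.03 3 [[252.4, 113.1], [252.3, 200.4], [252.5, 112.7]]
0.035 -3 [[252.5, 122.2], [252.4, 204.7], [252.5, 122.6]]
0.035 0 [[252.4, 122.7], [252.4, 207.1], [252.5, 122.5]]
0.035 3 [[252.4, 123.7], [252.3, 209.8], [252.5, 122.8]]
g,pitch deg 0.028798769335498395 0.7612011617495923
13.7 6
[-0.0085, -0.0136, -0.0029, -0.0008, 0.0003, 0.0456], [-0.0091, -0.0132, -0.0029, -0.0008, 0.0003, 0.0456], [-0.0097, -0.0128, -0.0029, -0.0008, 0.0003, 0.0456], [-0.0103, -0.0123, -0.0029, -0.0008, 0.0003, 0.0456], [-0.0108, -0.0119, -0.0029, -0.0008, 0.0003, 0.0456], [-0.0113, -0.0114, -0.0029, -0.0008, 0.0003, 0.0456],
```

```bash
python3 -m pendant '[[-0.0085,-0.0135,0,0,0,0.045],[-0.009,-0.013,0,0,0,0.045],[-0.0095,-0.013,0,0,0,0.045],[-0.010,-0.012,0,0,0,0.045],[-0.011,-0.012,0.005,0,0,0.045],[-0.011,-0.011,0.005,0,0,0.045],[0,0,0.005,0,0,0],[0,0,0,0,0,0]]' >/dev/null; python3 -c "
from h import *
yaw();plan([.535,.165,.096],-5)"
```

```text
t 14.5 pos [0.5287 0.1623 0.1184] yaw_y -5.33 z [-0.016 -0.008 -1.   ] F [-0.5  0.7 -4.2] w 0.0187 q [-0.7   0.31  0.38  1.81 -0.12  1.07 -0.37]
14.5 1
[0.0034, 0.0064, 0.0223, -0.0155, 0.0092, -0.0057],
```

```bash
python3 -m pendant '[[0.001,0.003,0.010,-0.010,0.006,-0.004],[0.001,0.003,0.008,-0.004,0.002,0],[0,0,0.002,0,0,0],[0,0,0,0,0,0],[0,0,0,0,0,0]]' >/dev/null; python3 -c "
from h import *
yaw();plan([.535,.165,.096],-5,n=1)"
```

```text
t 15.0 pos [0.5359 0.1654 0.0967] yaw_y -4.87 z [-0.002 -0.002 -1.   ] F [-0.5  0.1 -3.9] w 0.0188 q [-0.69  0.34  0.37  1.82 -0.14  1.01 -0.35]
15.0 1
[-0.0005, -0.0009, 0.0007, -0.0019, 0.0019, 0.0023],
```

```bash
python3 -m pendant '[[-0.008,-0.001,0.001,-0.002,0.002,0.002],[-0.012,0,0,0,0,0],[-0.012,0,0,0,0,0],[-0.012,0,0,0,0,0],[-0.007,0,0,0,0,0],[0,0,0,0,0,0],[0,0,0,0,0,0]]' >/dev/null; python3 -c "
from h import *
yaw();u=np.array([np.cos(np.radians(85)),np.sin(np.radians(85))]);m=np.array([.5203,-.0022])
from rig import bot
p=bot.get_obs()['position'][:2]-m;print('nose depth',.127-p@u,'lateral',p@[-u[1],u[0]])
plan([*(m+u*.107),.096],-5,n=1)
s=snap('side','s4');t=snap('top','t4')
a=cv2.resize(s['img'][125:225,150:300],(600,400),interpolation=cv2.INTER_CUBIC);b=cv2.resize(t['img'][160:220,215:305],(600,400),interpolation=cv2.INTER_CUBIC)
cv2.imwrite('pics/s4.png',np.vstack([a,b])[:,:,::-1][::1][:800]) if 0 else cv2.imwrite('pics/s4.png',np.hstack([a[:,100:500],b[:,100:500]])[:,:,::-1])"
```

```text
t 15.7 pos [0.5305 0.1084 0.097 ] yaw_y -5.15 z [ 0.002  0.001 -1.   ] F [-0.  1. -4.] w 0.0188 q [-0.63  0.3   0.4   1.87 -0.14  1.   -0.26]
nose depth 0.015961777053518506 lateral -0.000537454055115746
15.7 1
[-0.004, -0.0005, 0.001, 0.0018, -0.0008, -0.0026],
```

View pics/s4.png

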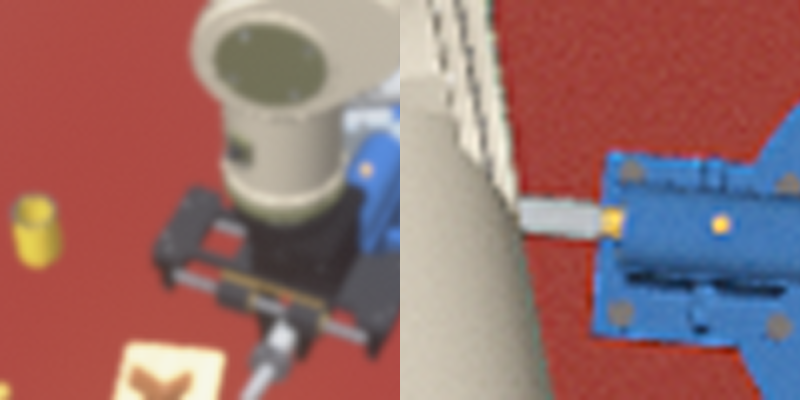

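In the top panel the brass nose (610,222) is entering the mouth and lines up with the housing. No contact force yet. Feeding on.

```bash
cat > d.py <<'E'
from h import *
from rig import bot
yaw();u=np.array([np.cos(np.radians(85)),np.sin(np.radians(85))]);m=np.array([.5203,-.0022])
p=bot.get_obs()['position'][:2]-m;print('nose depth',(.127-p@u).round(4),'lateral',(p@[-u[1],u[0]]).round(4),'grip from mouth',(p@u).round(4))
E
python3 -m pendant '[[-0.006,-0.0005,0.001,0.002,-0.001,-0.002],[-0.008,0,0,0,0,0],[-0.008,0,0,0,0,0],[0,0,0,0,0,0],[0,0,0,0,0,0]]' >/dev/null; python3 d.py
```

```text
t 16.3 pos [0.5279 0.0859 0.0958] yaw_y -4.89 z [-0.001 -0.    -1.   ] F [-0.1  0.2 -3.1] w 0.0194 q [-0.6   0.29  0.41  1.89 -0.13  0.99 -0.22]
nose depth 0.0386 lateral 0.0001 grip from mouth 0.0884
```

```bash
python3 -m pendant '[[-0.008,0,0,0,0,0],[-0.008,0,0,0,0,0],[-0.008,0,0,0,0,0],[-0.008,0,0,0,0,0],[0,0,0,0,0,0]]' >/dev/null; python3 d.py;  python3 -m pendant '[[-0.008,0,0,0,0,0],[-0.008,0,0,0,0,0],[-0.006,0,0,0,0,0],[0,0,0,0,0,0]]' >/dev/null; python3 d.py
```

```text
t 16.8 pos [0.5249 0.0509 0.0959] yaw_y -4.9 z [-0.001 -0.001 -1.   ] F [ 0.  -1.2 -2.9] w 0.0189 q [-0.56  0.27  0.43  1.91 -0.13  0.99 -0.16]
nose depth 0.0737 lateral 0.0 grip from mouth 0.0533
t 17.2 pos [0.5228 0.0268 0.0959] yaw_y -4.91 z [-0.    -0.001 -1.   ] F [-0.8 -0.5 -2.7] w 0.0189 q [-0.53  0.27  0.44  1.92 -0.13  0.99 -0.11]
nose depth 0.0978 lateral -0.0 grip from mouth 0.0292
```

```bash
python3 -m pendant '[[-0.007,0,0,0,0,0],[0,0,0,0,0,0],[0,0,0,0,0,0]]' >/dev/null; python3 d.py;  python3 -m pendant '[[0,0,0,0,0,0],[0,0,0,0,0,0],[0,0,0,0,0,0],[0,0,0,0,0,0],[0,0,0,0,0,0],[0,0,0,0,0,0],[0,0,0,0,0,0]]' 0 >/dev/null; python3 d.py;python3 -m pendant '[[0,0,-0.03,0,0,0],[0,0,-0.03,0,0,0],[0,0,-0.01,0,0,0],[0.02,0,0,0,0,0],[0.025,0,0,0,0,0],[0.01,0,0,0,0,0],[0,0,0,0,0,0]]' >/dev/null; python3 d.py; python3 -c "
from h import *
c=snap('wrist','w5');crop(c,0,0,512,384,1.5,'pics/w5.png')"
```

```text
t 17.5 pos [0.5222 0.0195 0.0959] yaw_y -4.9 z [-0. -0. -1.] F [-0.9  1.  -2.8] w 0.0188 q [-0.52  0.26  0.45  1.92 -0.14  0.98 -0.1 ]
nose depth 0.1053 lateral -0.0 grip from mouth 0.0217
t 18.2 pos [0.5237 0.0206 0.0973] yaw_y -4.82 z [ 0.003  0.001 -1.   ] F [ 0.4  0.9 -0.3] w 0.0667 q [-0.52  0.26  0.45  1.92 -0.14  0.98 -0.1 ]
nose depth 0.104 lateral -0.0014 grip from mouth 0.023
t 18.9 pos [0.5275 0.0758 0.1683] yaw_y -4.92 z [ 0.001 -0.    -1.   ] F [-0.1 -0.2 -0.1] w 0.0869 q [-0.61  0.19  0.42  1.83 -0.09  1.14 -0.24]
nose depth 0.0486 lateral -0.0004 grip from mouth 0.0784
```

View pics/w5.png

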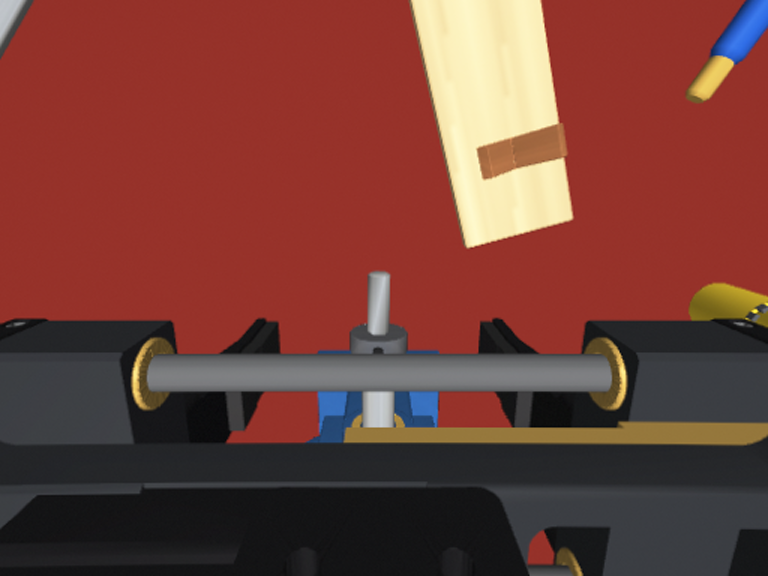

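The arbor rests partway in the bore, let go: shank end (379,273), collar (379,340), nothing else disturbed in view. Now I go down onto the shank.

```bash
python3 -c "
from h import *
c=load('w5');u=np.array([np.cos(np.radians(85)),np.sin(np.radians(85))]);m=np.array([.5203,-.0022])
for L in(.09,.095,.10):print(L,proj(c,[*(m+u*L),.096])*1.5)"
python3 -m pendant '[[0.001,0,0.02,0,0,0],[0.001,0,0.025,0,0,0],[0,0,0.018,0,0,0],[0,0,0.003,0,0,0],[0,0,0,0,0,0],[0,0,0,0,0,0]]' >/dev/null; python3 d.py; python3 -c "
from h import *
u=np.array([np.cos(np.radians(85)),np.sin(np.radians(85))]);m=np.array([.5203,-.0022])
plan([*(m+u*.080),.096],-5,n=1)"
```

```text
0.09 [[377.81672106 285.90743427]]
0.095 [[377.82723851 277.03291393]]
0.1 [[377.83786775 268.05233706]]
t 19.55 pos [0.5279 0.0699 0.1004] yaw_y -5.33 z [ 0.001 -0.003 -1.   ] F [0.2 0.  0.4] w 0.0868 q [-0.58  0.28  0.42  1.89 -0.13  1.   -0.2 ]
nose depth 0.0545 lateral -0.0012 grip from mouth 0.0725
19.55 1
[0.0075, -0.0013, 0.0044, 0.0011, 0.0029, -0.0058],
```

```bash
python3 -m pendant '[[0.008,-0.001,0.004,0.001,0.003,-0.005],[0.002,0,0,0,0,0],[0,0,0,0,0,0],[0,0,0,0,0,0]]' >/dev/null; python3 d.py;python3 -m pendant '[[0,0,0,0,0,0],[0,0,0,0,0,0],[0,0,0,0,0,0],[0,0,0,0,0,0],[0,0,0,0,0,0],[0,0,0,0,0,0],[0,0,0,0,0,0],[0,0,0,0,0,0]]' 1 12 >/dev/null;python3 -m pendant '[[0,0,0,0,0,0],[0,0,0,0,0,0],[0,0,0,0,0,0],[0,0,0,0,0,0],[0,0,0,0,0,0],[0,0,0,0,0,0]]' >/dev/null; python3 d.py
```

```text
t 19.95 pos [0.5291 0.0812 0.0985] yaw_y -5.01 z [ 0.004  0.002 -1.   ] F [-0.2 -0.3 -0.3] w 0.0871 q [-0.59  0.28  0.41  1.89 -0.13  0.99 -0.21]
nose depth 0.0432 lateral -0.0015 grip from mouth 0.0838
t 21.35 pos [0.5289 0.081  0.0987] yaw_y -5.02 z [ 0.003  0.002 -1.   ] F [-1.3  0.7 -0.1] w 0.0112 q [-0.59  0.28  0.41  1.89 -0.13  0.99 -0.21]
nose depth 0.0434 lateral -0.0013 grip from mouth 0.0836
```

```bash
python3 -m pendant '[[-0.005,-0.001,0,0,0,0],[-0.008,0,0,0,0,0],[-0.008,0,0,0,0,0],[0,0,0,0,0,0]]' >/dev/null; python3 d.py;python3 -m pendant '[[-0.008,0,0,0,0,0],[-0.006,0,0,0,0,0],[0,0,0,0,0,0]]' >/dev/null;python3 d.py
```

```text
t 21.75 pos [0.5265 0.0596 0.0995] yaw_y -4.96 z [ 0.005  0.004 -1.   ] F [-1.  -1.8  3. ] w 0.0116 q [-0.57  0.27  0.42  1.91 -0.13  0.99 -0.17]
nose depth 0.0649 lateral -0.0008 grip from mouth 0.0621
t 22.05 pos [0.5252 0.0447 0.1   ] yaw_y -4.98 z [ 0.005  0.005 -1.   ] F [-0.6  0.9  3.9] w 0.0115 q [-0.55  0.26  0.43  1.91 -0.13  0.99 -0.14]
nose depth 0.0799 lateral -0.0008 grip from mouth 0.0471
```

```bash
python3 -m pendant '[[-0.006,0,0.002,0,0,0],[-0.004,0,0.001,0,0,0],[0,0,0,0,0,0]]' >/dev/null; python3 d.py;python3 -m pendant '[[-0.002,0,0,0,0,0],[-0.002,0,0,0,0,0],[0,0,0,0,0,0]]' >/dev/null;python3 d.py;python3 -m pendant '[[-0.002,0,0,0,0,0],[-0.002,0,0,0,0,0]]' >/dev/null;python3 d.py
```

```text
t 22.35 pos [0.5246 0.0383 0.0989] yaw_y -4.83 z [ 0.006  0.011 -1.   ] F [-2.  -2.1  4.6] w 0.0116 q [-0.53  0.26  0.43  1.92 -0.14  0.99 -0.12]
nose depth 0.0863 lateral -0.0008 grip from mouth 0.0407
t 22.65 pos [0.524  0.0343 0.099 ] yaw_y -4.82 z [ 0.005  0.011 -1.   ] F [-1.6  2.3  3.5] w 0.0118 q [-0.53  0.26  0.43  1.92 -0.14  0.99 -0.11]
nose depth 0.0904 lateral -0.0006 grip from mouth 0.0366
t 22.85 pos [0.5238 0.0315 0.0991] yaw_y -4.77 z [ 0.005  0.013 -1.   ] F [-2.7 10.4  7.5] w 0.0114 q [-0.52  0.26  0.43  1.92 -0.14  0.99 -0.11]
nose depth 0.0931 lateral -0.0005 grip from mouth 0.0339
```

```bash
python3 -m pendant '[[-0.003,0,0,0,0,0],[-0.002,0,0,0,0,0]]' >/dev/null;python3 d.py; python3 -m pendant '[[0,0,0,0,0,0],[0,0,0,0,0,0],[0,0,0,0,0,0],[0,0,0,0,0,0],[0,0,0,0,0,0],[0,0,0,0,0,0],[0,0,0,0,0,0]]' 0 >/dev/null; python3 -m pendant '[[0.003,0,-0.03,0,0,0],[0,0,-0.03,0,0,0],[0,0,-0.03,0,0,0],[0.03,0,0,0,0,0],[0.03,0,0,0,0,0],[0.02,0,0,0,0,0],[0,0,0,0,0,0],[0,0,0,0,0,0]]' >/dev/null;python3 d.py
```

```text
t 23.05 pos [0.5236 0.0314 0.0996] yaw_y -4.56 z [ 0.006  0.019 -1.   ] F [-1.9  8.9  4.6] w 0.0113 q [-0.52  0.26  0.43  1.92 -0.15  0.99 -0.1 ]
nose depth 0.0932 lateral -0.0004 grip from mouth 0.0338
t 24.55 pos [0.5297 0.1112 0.1934] yaw_y -4.84 z [ 0.005  0.015 -1.   ] F [0.1 0.5 0.7] w 0.0874 q [-0.64  0.18  0.4   1.78 -0.09  1.18 -0.3 ]
nose depth 0.0132 lateral 0.0005 grip from mouth 0.1138
```

The push met a firm stop with no further motion. I move over for a clear wrist view of collar, mouth and swing arm.

```bash
python3 -m pendant '[[0,0,-0.04,-0.01,0.005,0],[0,0,-0.04,0,0,0],[-0.03,0,-0.02,0,0,0],[-0.04,0,0,0,0,0],[-0.04,0,0,0,0,0],[-0.04,0,0,0,0,0],[-0.03,0,0,0,0,0],[0,0,0,0,0,0]]' >/dev/null; python3 -m pendant '[[0,0,0,0,0,0],[0,0,0,0,0,0]]' >/dev/null;python3 d.py; python3 -c "
from h import *
c=snap('wrist','w6');crop(c,100,0,320,240,2.5,'pics/w6.png')
u=np.array([np.cos(np.radians(85)),np.sin(np.radians(85))]);m=np.array([.5203,-.0022])
k=lambda L,z:(((proj(c,[*(m+u*L),z])-[100,0]+.5)*2.5-.5).round(1))
print('mouth top edge',k(0,.1125),'collar front top',k(0,.107),k(.005,.107),'collar back',k(.012,.107),'shank end',k(.047,.09),k(.052,.09),'nose',k(-.153,.09))"
```

```text
t 25.55 pos [ 0.509  -0.0869  0.293 ] yaw_y -5.51 z [ 0.015  0.016 -1.   ] F [-0.7 -0.3 -0.1] w 0.0873 q [-0.45  0.05  0.56  1.71 -0.04  1.38  0.03]
nose depth 0.2124 lateral 0.0039 grip from mouth -0.0854
mouth top edge [[383.6 265.8]] collar front top [[383.4 266.5]] [[383.3 255.3]] collar back [[383.2 239.4]] shank end [[382.1 164.7]] [[382.  153.2]] nose [[385.2 560.3]]
```

View pics/w6.png

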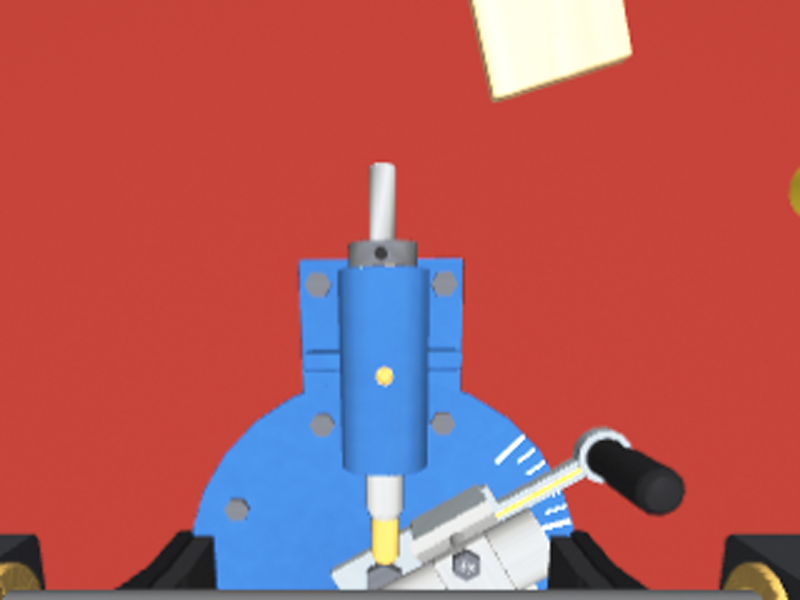

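The arbor is home: collar spans rows 240–266 against the housing edge (predicted 239–266), shank end at row 163 (predicted 165), nose out at the far end. A last numeric check of the swing angle, then hand in.

```bash
python3 - <<'E'
from h import *
c=load('w6');I=c['img'].astype(np.float32);piv=np.array([.5037,-.1915]);al=np.arange(15,45,.25);w=np.radians(al-5)
for r in(.128,.133,.138):
    uv=proj(c,np.c_[piv[0]+r*np.cos(w),piv[1]+r*np.sin(w),np.full(len(w),.025)]).astype(np.float32)
    q=cv2.remap(I,uv[:,0][None],uv[:,1][None],cv2.INTER_LINEAR)[0];y=np.minimum(q[:,0],q[:,1])-q[:,2];y=np.clip(y-.4*y.max(),0,None);print('swing',(al*y).sum()/y.sum())
yaw()
from rig import bot
print(bot.sign_off())
E
```

```text
swing 29.612302697245827
swing 29.56154686545175
swing 29.676504577446405
t 25.6 pos [ 0.5091 -0.0864  0.293 ] yaw_y -5.46 z [ 0.015  0.017 -1.   ] F [0.3 0.2 0.6] w 0.0872 q [-0.45  0.05  0.56  1.71 -0.04  1.38  0.03]
the job is handed in; nothing more can be done
None
```

The notcher is set for the 30° cut and the arbor is home; I handed the job in at 25.6 s, and it gave no verdict.

- **Swing arm:** I took it by the black handle and swung it to 30° on the housing side. My last camera check reads about 29.6°, and an earlier one against the ticks read 29.7–30.1°; both are within the 2.5° tolerance.
- **Arbor, first feed:** I fed it nose first about 104 mm into the bore and let go. It stayed there, collar about 50 mm out.
- **Arbor, pushed home:** I took it again by the shank and pushed until it met a firm stop at about 10 N. In the last wrist picture the collar sits against the housing face. The collar and shank end are within about 1 mm of where they should be at home, and the nose is out at the far end.
- **Everything else:** the gripper is open and clear, with no force reading above noise. I never went near the hole saw, jar or wrench, but I did not measure their positions again at the end.

No check failed. My first notcher bearing, from the top camera alone, was about 1° off. I corrected it from the wrist view before feeding the arbor.

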